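# Turn the tumbling mixer's wheel until its filling neck stands straight up

## Robot

A 6-joint arm with a two-finger parallel gripper is mounted at the origin on the work surface. World frame = base frame: x ahead of the robot, y to its left, z up, the work surface at z = 0. Lengths are in m, angles in rad, forces in N, time in s.
With the tool pointing down it reaches from about 0.35 to 0.775 m from the base axis. Payload 5.5 kg.
Tool frame: the origin (TCP) lies at the very end of the fingers, on their centre line; the grasp point (between the pads) lies 19 mm behind it; z points along the fingers, y is the line along which they close (so a half turn about z gives the same grasp; the last joint's range is limited). The gripper opens to 85 mm and grips with 20 to 120 N. Pads are 22 mm wide; open, the fingers measure 114 mm over their backs; the gripper's body (76 mm by 85 mm) begins 54 mm behind the grasp point. The pads swing forward as they close: fully open they stand 13 mm farther back than shut.
Start: joints at [-1.453, 0.313, 0.046, 1.304, 0, 1.431], TCP at [0.147, -0.556, 0.231] pointing down, gripper open.
Joint ranges: [-2.76, 2.76], [-0.86, 1.69], [-1.03, 1.26], [-2.2, 2.34], [-1.47, 1.5], [-3.14, 3.14]. Speed limits (rad/s): [2.57, 2.57, 3.14, 3.14, 3.14, 3.14].

## Interface

Orientations are given as a unit quaternion [w, x, y, z].
In Python, from workcell import env, cams, ticket, spotter gives the robot as it stands.
- The arm moves only by the tool jog_arm, never from a script. Its argument "increments" is a list that holds one entry, the list of rows, each a list of 7 numbers: the shift along the tool's x, y, z in units of 0.25 m (1.0 is 0.25 m), then the turn, a rotation vector about the tool's x, y, z in units of 180 degrees (1.0 is 180 degrees), then the closure in counts, from 0 (fully open) to 255 (shut). A call has 1 to 20 rows; each row shifts and turns the commanded pose from where the row before left it, along the tool's axes as they then stand; what a row does not reach is not made up. A row lasts 1/10 s, in which the tool goes at most 50 mm and 8.59 degrees, less where a joint would pass 70% of its speed; a pose out of reach is approached as far as the arm can. A call with a number of a shift or a turn outside -1 to 1 is refused whole. A call with a gripper value outside its range is refused whole. The fingers move at their own pace and stop on an object; "force" is the grip in N (left out, the last holds). Time passes only in rows, so rows that do not move let the fingers close. It gives the time, the measured TCP pose, the force, the opening and the grip force at its end, in the units of the state.
- env.get_state(): the state, without advancing time (a new reading comes with each control period).
- cams.read_camera(name): name is "scene" or "top"; returns a dict with "pixels" (400x640x3 uint8, red, green, blue), "fx", "fy", "cx", "cy" (pixels), "xyz" and "attitude" of the camera in the world. Camera axes: x right, y down, z forward; pixel columns grow to the right and rows downward; lengths in m; the calibration is good to about 2 mm. A picture is of the moment at which its call begins. There is no depth.
- ticket.hand_in(): hands the job in; it is judged then, once.
Trained networks look in the newest picture that a camera, given by its name, has taken for a name from the list of things; names that differ only in an ending like _2 or _b are one class to them, and where a whole thing is asked for, a point or a joint stands for the part that bears it (a point fixed in the world has none). Each returns a list of dicts, best first, with "conf" (0 to 1); they miss things now and then, are a little off and sometimes report something else, mostly with a low value. They report only what shows in the picture. A call takes as long as a camera call.
- spotter.find_in(target, camera): "uv" ([column, row] in pixels, amid what is visible of it).
- spotter.cut_out(target, camera): "region" (400x640 bool, what is visible of it) and "uv" ([column, row] in pixels, amid what is visible of it).
- spotter.landmark_of(target, camera): "uv" ([column, row] in pixels: a listed point, or the origin of a listed thing).
The state is a dict: "clock": time; "joint_pos": joint angles; "qvel": joint speeds; "tau": joint torques, N m; "tcp_pos": TCP position; "orientation": TCP orientation; "wrist_force": force on the tool from outside, world axes, zero at the start; "ft_torque": the same for the moment, N m; "finger_gap": finger opening in m; "grip_force": force on a finger pad.
Only numpy, scipy, OpenCV 4.12 (cv2) and the standard library are available. Lean on these libraries where they do the work, as an engineer would, in place of code of your own. Each camera call takes 0.05 s, during which the arm holds its last target. There are 200 camera calls.

## Task

The tumbling mixer has stopped with its stoppered filling neck pointing downwards. With the fingertips push one spoke after another to turn the wheel until the neck points straight up (within about five degrees), then take the hand away. Only push, and gently: do not touch the neck or its stopper, do not lift the wheel in its open bearings, and leave everything else on the bench where it stands.

Things in the scene. Friction and masses are not known exactly. Their poses are not given: they have to be found in the camera images.
- stand: Grey fork stand of a mixer, fixed to the bench. Base 170 (x) x 130 (y) x 16 mm, switch box at its -x edge; two posts 14 x 34 mm, 55 mm either side of the wheel plane along x, 167 mm tall. Origin: centre of the base's underside, straight below the hub. Own x: along the level axle; own y, z: the upright plane in which spokes and neck turn.
- wheel (a joint): Turn q of the wheel, rad; at 0 or any multiple of 2 pi the neck points straight up. In the stand's frame the neck points from the hub along (0, -sin q, cos q), spoke k (1 to 5) along (0, -sin a, cos a), a = q + k pi/3. Turns endlessly both ways, stays where left, does not coast; dry friction about 0.15 N m (2 N at a spoke). Starts with the neck below level.
- hub (a point): Centre of the wheel, on the axle, 150 mm above the bench. The wheel: a steel drum of radius 45 mm, 60 mm long, with five bare round steel spokes 12 mm thick whose rounded ends reach 110 mm from the hub; no rim. Spokes and neck stand 60 degrees apart, the neck in the sixth place.
- spoke1_end (a point): Centre of the rounded end of spoke 1, 104 mm from the hub, 60 degrees from the neck; own axes as the wheel's.
- neck: The drum's filling neck, turning with the wheel: steel collar of diameter 28 mm at the drum, glass tube of diameter 18 mm, broad white stopper of diameter 31 mm from 96 to 110 mm from the hub. Origin: the hub; own z points out along the neck. Not to be touched.
- axle (a joint): Height in m of the axle above the bottom of its two open-topped bearings (0 = seated). Axle and wheel lie there only by their weight, about 8.5 N, and would lift out upwards.
- flask_a: Bystander, loose: stoppered glass flask, 155 mm tall, bulb 64 mm wide. Origin: centre of its underside.
- flask_b: Bystander, loose: smaller stoppered glass flask, 135 mm tall, bulb 54 mm wide. Origin: centre of its underside.
- flask_c: Bystander, loose: stoppered glass flask, 155 mm tall, bulb 64 mm wide. Origin: centre of its underside.
- beaker: Bystander, loose: open glass beaker, 68 mm wide, 75 mm tall. Origin: centre of its underside.
- jar: Bystander, loose: brown glass jar with cap, 56 mm wide, 75 mm tall. Origin: centre of its underside.
- fitting: Bystander, loose: aluminium ring, 60 mm outside, 22 mm tall. Origin: centre of its underside.
- spatula: Bystander, loose: hand spatula lying flat, 160 mm long. Origin: its middle, about on the bench.

How it is judged:
By the outcome, as a careful person would: the job done as asked, in the order asked, and still so for the second after the job is handed in, with the robot touching nothing.
It also fails if it takes over 64 s, if anything falls off the work surface, if the arm or the gripper's body presses on something with over 40 N, if the wrist force passes 120 N, or if a joint passes its speed limit or range.

## Working session

There is one attempt and no reset: what is moved stays moved. The work goes in short steps, Python scripts to look and compute and a tool call to move; the robot and the scene stay as the last step left them, time stands still between calls to the robot, and variables do not carry over. Pictures are saved under pics/ and viewed, at most 10 in all, crops included, and the job is handed in when it is done.

Besides the shell and the picture viewer there is one more tool, called after ">>>" as name(argument=value, ...), one argument or row to a line, values as JSON. jog_arm: Moves the arm, as the interface text tells. Shifts and turns lie within -1 to 1; 1 stands for 0.25 m of shift or 180 degrees of turn. Its arguments: {"type":"object","properties":{"increments":{"type":"array"},"force":{"type":"number"}},"required":["increments"]}

```bash
mkdir -p pics; ls; cat > h.py <<'E'
import numpy as np, cv2
from scipy.spatial.transform import Rotation as R
from workcell import env, cams, ticket, spotter
def rot(c):
    a=np.array(c["attitude"],float)
    return a if a.shape==(3,3) else R.from_quat(a,scalar_first=True).as_matrix()
def ray(c,uv):
    d=np.array([(uv[0]-c["cx"])/c["fx"],(uv[1]-c["cy"])/c["fy"],1.])
    d=rot(c)@d; return np.array(c["xyz"],float),d/np.linalg.norm(d)
def atz(c,uv,z):
    o,d=ray(c,uv); return o+d*(z-o[2])/d[2]
def proj(c,p):
    q=rot(c).T@(np.array(p)-np.array(c["xyz"])); return np.array([c["fx"]*q[0]/q[2]+c["cx"],c["fy"]*q[1]/q[2]+c["cy"]])
def tri(c1,u1,c2,u2):
    o1,d1=ray(c1,u1);o2,d2=ray(c2,u2)
    t=np.linalg.lstsq(np.c_[d1,-d2],o2-o1,rcond=None)[0]
    a=o1+d1*t[0];b=o2+d2*t[1]; return (a+b)/2,np.linalg.norm(a-b)
def save(c,n): cv2.imwrite("pics/"+n,c["pixels"][:,:,::-1])
E
python3 - <<'E'
from h import *
C={n:cams.read_camera(n) for n in("scene","top")}
for n,c in C.items():
    save(c,n+"0.png"); print(n,c["xyz"],c["attitude"],c["fx"])
    for t in["stand","hub","spoke1_end","neck","flask_a","beaker","jar","fitting","spatula"]:
        r=spotter.landmark_of(t,n); 
        print(t,[(np.round(x["uv"],1).tolist(),round(x["conf"],2)) for x in r[:3]], [np.round(atz(c,x["uv"],0.15 if t in("hub","neck") else 0)[:2],3).tolist() for x in r[:3]])
E
```

```text
pics
scene [1.51254171 0.5816966  1.18035602] [-0.20944968  0.4900997   0.77772322 -0.33328622] 514.3889669874172
stand [([263.6, 201.8], 0.97)] [[0.506, -0.114]]
hub [([261.9, 167.6], 0.62)] [[0.506, -0.107]]
spoke1_end [([268.6, 194.2], 0.92), ([230.3, 176.0], 0.26)] [[0.468, -0.118], [0.445, -0.283]]
neck [] []
flask_a [([324.1, 196.3], 0.74), ([240.2, 240.2], 0.66), ([278.2, 165.5], 0.52)] [[0.397, 0.054], [0.682, -0.094], [0.325, -0.161]]
beaker [([218.3, 212.2], 0.95)] [[0.611, -0.222]]
jar [([302.8, 239.8], 0.73)] [[0.599, 0.077]]
fitting [([232.2, 173.4], 0.76)] [[0.431, -0.285]]
spatula [([430.4, 213.8], 0.83)] [[0.324, 0.396]]
top [0.37908269 0.10394234 1.10570758] [ 0.05469147 -0.69579118  0.71386142 -0.05731793] 386.1008349692619
stand [([392.7, 209.6], 0.86)] [[0.514, -0.105]]
hub [([405.0, 204.1], 0.8)] [[0.509, -0.108]]
spoke1_end [([386.5, 202.8], 0.77)] [[0.535, -0.088]]
neck [] []
flask_a [([414.8, 275.4], 0.79), ([384.7, 154.4], 0.56), ([343.5, 253.1], 0.49)] [[0.327, -0.157], [0.679, -0.09], [0.394, 0.041]]
beaker [([435.3, 178.1], 0.66), ([417.3, 276.7], 0.26)] [[0.604, -0.235], [0.323, -0.164]]
jar [([460.5, 233.7], 0.62), ([328.1, 182.7], 0.58)] [[0.44, -0.295], [0.598, 0.079]]
fitting [([458.4, 235.3], 0.86)] [[0.436, -0.289]]
spatula [([222.1, 285.4], 0.88)] [[0.313, 0.384]]
```

View pics/scene0.png

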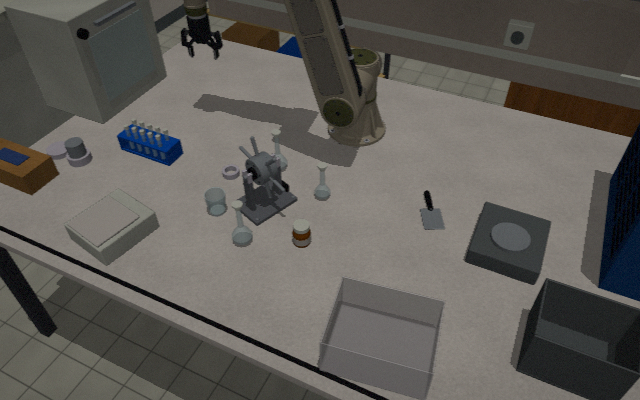

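View pics/top0.png

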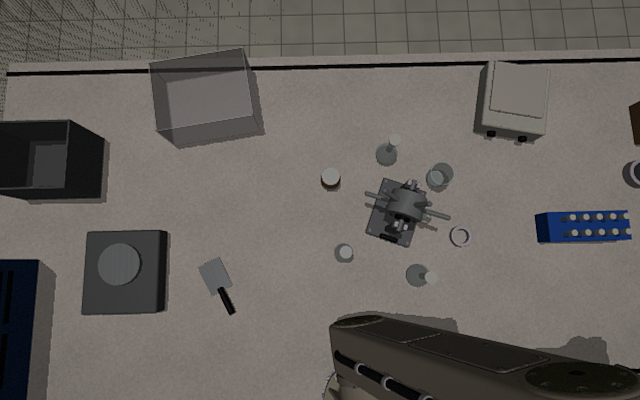

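The scene view shows the stand at about (263,200), with flasks around it at (324,196), (240,240) and (278,165). In the top view the wheel is at (405,205), with spokes running left-right across the picture. I need enlarged crops to read the angle.

```bash
python3 - <<'E'
from h import *
a=cv2.imread("pics/scene0.png")[125:255,200:340];b=cv2.imread("pics/top0.png")[150:260,345:475]
a=cv2.resize(a,(560,520),interpolation=cv2.INTER_CUBIC);cv2.imwrite("pics/sc.png",cv2.convertScaleAbs(a,alpha=1.5))
b=cv2.resize(b,(650,550),interpolation=cv2.INTER_CUBIC);cv2.imwrite("pics/tc.png",cv2.convertScaleAbs(b,alpha=1.5))
E
```

```text
(no output)
```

View pics/sc.png

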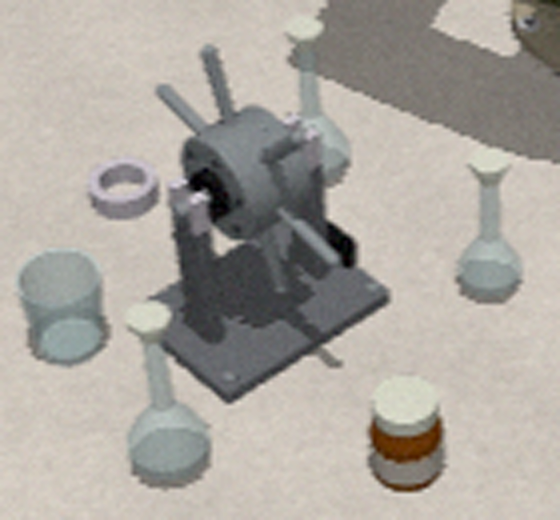

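View pics/tc.png

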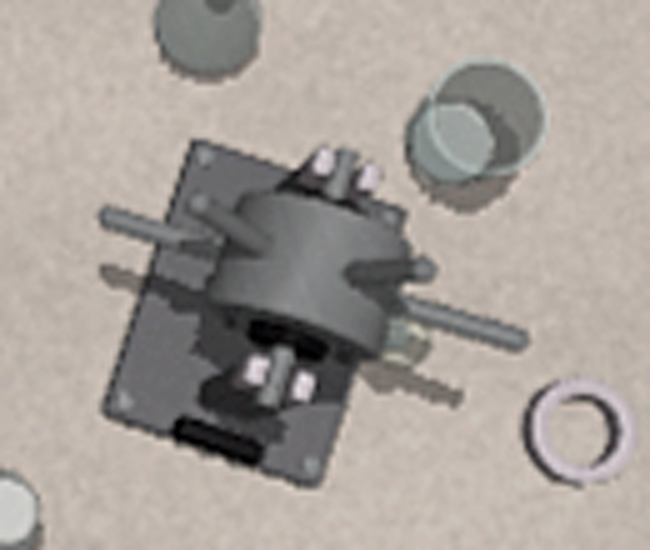

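The top crop shows level spokes ending at (105,215) and (522,338). Upper spokes end at (200,205) and (425,268), and the glass neck peeks out lower right at (405,340). The switch box is at the bottom, so the stand's x points up in the picture and the neck is on its -y side. Next I fit the pose and q from both views.

```bash
cat >> h.py <<'E'
from scipy.optimize import least_squares
def pt(p,r,a):
    x,y,yaw,q=p; l=-r*np.sin(a); return np.array([x-np.sin(yaw)*l,y+np.cos(yaw)*l,.15+r*np.cos(a)])
E
python3 - <<'E'
from h import *
C={n:cams.read_camera(n) for n in("scene","top")}
T=lambda u,v:(345+u/5,150+v/5); S=lambda u,v:(200+u/4,125+v/4)
obs=[("top",T(103,215),2),("top",T(197,203),3),("top",T(430,267),4),("top",T(526,339),5),
("scene",S(160,88),5),("scene",S(208,48),4),("scene",S(337,263),2)]
f=lambda p:np.concatenate([proj(C[n],pt(p,.108,p[3]+k*np.pi/3))-u for n,u,k in obs])
for q0 in(2.2,2.6,3.):
    s=least_squares(f,[.51,-.107,-.3,q0],x_scale=[.01,.01,.1,.1]); print(s.x,np.degrees(s.x[2:]),s.cost);print(s.fun.round(1))
p=s.x; np.save("p.npy",p)
for n in C: print(n,"neck",proj(C[n],pt(p,.1,p[3])),"hub",proj(C[n],pt(p,0,0)), spotter.find_in("neck",n)[:2])
st=env.get_state();print(st["tcp_pos"],R.from_quat(st["orientation"],scalar_first=True).as_matrix().round(3))
ex=np.array([np.cos(p[2]),np.sin(p[2])])
for nm,xy in dict(fa=(.397,.048),fb=(.68,-.092),fc=(.326,-.159),jar=(.598,.078)).items():
    d=np.array(xy)-p[:2];print(nm,d@ex,d@[-ex[1],ex[0]])
E
```

```text
[ 0.50647974 -0.11066723 -0.35963828  2.41088172] [-20.6057557  138.13334765] 4.1448687781088145
[-0.7 -0.1 -0.7 -0.5 -0.6  0.2 -0.6  0.2 -0.9 -0.7 -1.2 -1.2 -0.7 -1.3]
[ 0.50647974 -0.11066723 -0.35963829  2.4108818 ] [-20.60575605 138.13335183] 4.144868778110923
[-0.7 -0.1 -0.7 -0.5 -0.6  0.2 -0.6  0.2 -0.9 -0.7 -1.2 -1.2 -0.7 -1.3]
[ 0.50647974 -0.11066723 -0.35963828  2.41088177] [-20.6057558  138.13335006] 4.144868778107741
[-0.7 -0.1 -0.7 -0.5 -0.6  0.2 -0.6  0.2 -0.9 -0.7 -1.2 -1.2 -0.7 -1.3]
scene neck [249.74025551 175.17130204] hub [260.77527778 167.34679252] []
top neck [423.84937196 216.99551335] hub [406.06582171 205.08471164] [{'uv': [423.8, 217.8], 'conf': 0.4}]
[ 0.14654935 -0.55605587  0.23132379] [[ 0.967  0.255 -0.   ]
 [ 0.255 -0.967 -0.   ]
 [-0.     0.    -1.   ]]
fa -0.15831633963136257 0.10998653653758031
fb 0.15584950029384725 0.0785409482287657
fc -0.15192337086944246 -0.10875790327840477
jar 0.01926645129373151 0.20880633398350865
```

```bash
cat >> h.py <<'E'
def pose(p,l,z,tilt):
    "stand-plane point (mm from hub) and body lean toward +y (deg)"
    Rs=R.from_euler('z',p[2]).as_matrix(); t=np.radians(tilt)
    zt=np.array([0,-np.sin(t),-np.cos(t)]); yt=np.array([1.,0,0])
    M=np.c_[np.cross(yt,zt),yt,zt]
    return np.array([p[0],p[1],.15])+Rs@[0,l/1e3,z/1e3], R.from_matrix(Rs@M)
def contact(a,tilt,gap,rc=95):
    a=np.radians(a); d=-np.radians(tilt)-a   # finger line angle b=-tilt
    t=6+11*np.cos(d)+gap; r=rc-11*np.sin(d)
    return r*-np.sin(a)-t*np.cos(a), r*np.cos(a)-t*np.sin(a), tilt
def rows(p,wps,grip=255,mm=30,deg=6,st=None):
    st=st or env.get_state(); x=np.array(st["tcp_pos"]); q=R.from_quat(st["orientation"],scalar_first=True); out=[]
    for w in wps:
        X,Q=w if len(w)==2 else pose(p,*w)
        dr=(q.inv()*Q).as_rotvec(); n=max(1,int(np.ceil(max(np.linalg.norm(X-x)*1e3/mm,np.degrees(np.linalg.norm(dr))/deg))))
        for i in range(n):
            s=q.inv().apply(X-x)/(n-i)/.25; tr=(q.inv()*Q).as_rotvec()/(n-i)/np.pi
            row=np.r_[s,tr].round(3); out.append(row.tolist()+[grip])
            x=x+q.apply(row[:3]*.25); q=q*R.from_rotvec(row[3:]*np.pi)
    print(len(out),out)
E
python3 - <<'E'
from h import *
p=np.load("p.npy"); st=env.get_state(); q0=R.from_quat(st["orientation"],scalar_first=True)
x=np.array(st["tcp_pos"])
rows(p,[(x+[0,0,.14],q0),(39,230,0)],mm=38)
print(contact(-42,0,14))
E
```

```text
21 [[-0.0, 0.0, -0.14, 0.0, 0.0, 0.0, 255], [-0.0, 0.0, -0.14, 0.0, 0.0, 0.0, 255], [-0.0, 0.0, -0.14, 0.0, 0.0, 0.0, 255], [-0.0, 0.0, -0.14, 0.0, 0.0, 0.0, 255], [0.114, -0.087, -0.002, 0.0, 0.0, -0.018, 255], [0.119, -0.081, -0.002, 0.0, 0.0, -0.018, 255], [0.123, -0.074, -0.002, 0.0, 0.0, -0.018, 255], [0.127, -0.067, -0.002, 0.0, 0.0, -0.018, 255], [0.131, -0.059, -0.002, 0.0, 0.0, -0.018, 255], [0.134, -0.052, -0.002, 0.0, 0.0, -0.018, 255], [0.136, -0.044, -0.002, 0.0, 0.0, -0.018, 255], [0.139, -0.037, -0.002, 0.0, 0.0, -0.018, 255], [0.14, -0.029, -0.002, 0.0, 0.0, -0.018, 255], [0.142, -0.021, -0.002, 0.0, 0.0, -0.018, 255], [0.143, -0.013, -0.002, 0.0, 0.0, -0.018, 255], [0.143, -0.004, -0.002, 0.0, 0.0, -0.018, 255], [0.143, 0.004, -0.002, 0.0, 0.0, -0.017, 255], [0.143, 0.011, -0.002, 0.0, 0.0, -0.018, 255], [0.142, 0.019, -0.002, 0.0, 0.0, -0.017, 255], [0.141, 0.027, -0.002, 0.0, 0.0, -0.018, 255], [0.14, 0.035, -0.003, 0.0, 0.0, -0.017, 255]]
(np.float64(37.70451109454364), np.float64(83.98137054752961), 0)
```

>>> jog_arm(
  increments=[
    [[0,0,-0.14,0,0,0,255],[0,0,-0.14,0,0,0,255],[0,0,-0.14,0,0,0,255],[0,0,-0.14,0,0,0,255],[0.114,-0.087,-0.002,0,0,-0.018,255],[0.119,-0.081,-0.002,0,0,-0.018,255],[0.123,-0.074,-0.002,0,0,-0.018,255],[0.127,-0.067,-0.002,0,0,-0.018,255],[0.131,-0.059,-0.002,0,0,-0.018,255],[0.134,-0.052,-0.002,0,0,-0.018,255],[0.136,-0.044,-0.002,0,0,-0.018,255],[0.139,-0.037,-0.002,0,0,-0.018,255],[0.14,-0.029,-0.002,0,0,-0.018,255],[0.142,-0.021,-0.002,0,0,-0.018,255],[0.143,-0.013,-0.002,0,0,-0.018,255],[0.143,-0.004,-0.002,0,0,-0.018,255],[0.143,0.004,-0.002,0,0,-0.018,255],[0.143,0.011,-0.002,0,0,-0.018,255],[0.142,0.019,-0.002,0,0,-0.018,255],[0.141,0.027,-0.002,0,0,-0.018,255]],
  ],
)

```text
clock: 3.2
tcp_pos: [0.4985, -0.1009, 0.3795]
orientation: [0.0, 0.835, 0.55, 0.0]
wrist_force: [-0.3, -0.3, 0.3]
finger_gap: 0.0002
grip_force: 0.0
```

```bash
python3 - <<'E'
from h import *
p=np.load("p.npy"); st=env.get_state(); print(st["tcp_pos"],st["joint_pos"],st["wrist_force"],st["finger_gap"])
rows(p,[(38,180,0),contact(-42,0,14)],mm=30)
E
```

```text
[ 0.49847404 -0.1008684   0.37946815] [-3.57529209e-01  1.86375468e-01  2.39947052e-01  1.62382291e+00
 -1.45139251e-04  1.61901878e+00] [-0.33690154 -0.25267571  0.25310779] 0.0002032577620026109
6 [[0.064, 0.019, 0.099, 0.0, 0.0, -0.007, 255], [0.064, 0.02, 0.099, 0.0, 0.0, -0.008, 255], [-0.0, -0.0, 0.096, 0.0, 0.0, 0.0, 255], [-0.0, -0.0, 0.096, 0.0, 0.0, 0.0, 255], [-0.001, -0.0, 0.096, 0.0, 0.0, 0.0, 255], [-0.0, -0.0, 0.096, 0.0, 0.0, 0.0, 255]]
```

>>> jog_arm(
  increments=[
    [[0.064,0.019,0.099,0,0,-0.007,255],[0.064,0.02,0.099,0,0,-0.008,255],[0,0,0.096,0,0,0,255],[0,0,0.096,0,0,0,255],[0,0,0.096,0,0,0,255],[0,0,0.096,0,0,0,255],[0,0,0,0,0,0,255],[0,0,0,0,0,0,255]],
  ],
)

```text
clock: 4.0
tcp_pos: [0.5189, -0.0764, 0.2341]
orientation: [-0.0, 0.823, 0.569, -0.0]
wrist_force: [-0.0, -0.3, 0.1]
finger_gap: 0.0001
grip_force: 0.0
```

```bash
python3 - <<'E'
from h import *
p=np.load("p.npy"); st=env.get_state(); print(st["tcp_pos"],pose(p,*contact(-42,0,14))[0])
c=cams.read_camera("scene"); cv2.imwrite("pics/s1.png",cv2.convertScaleAbs(cv2.resize(c["pixels"][95:255,190:350,::-1],(560,560),interpolation=2),alpha=1.4))
arc=[contact(a,max(0,(-42-a)*.6),0) for a in(-42,-50,-60,-70,-80,-90,-100)]
rows(p,arc,mm=9,deg=6)
E
```

```text
[ 0.51892049 -0.07643497  0.23411688] [ 0.5197493  -0.07537489  0.23398137]
14 [[0.023, -0.001, 0.021, 0.0, 0.0, -0.0, 255], [0.024, -0.0, 0.02, 0.0, 0.0, -0.001, 255], [0.02, -0.0, 0.016, 0.0, -0.013, 0.0, 255], [0.02, -0.0, 0.016, 0.0, -0.014, 0.0, 255], [0.023, -0.0, 0.022, 0.0, -0.016, 0.0, 255], [0.024, -0.0, 0.02, 0.0, -0.017, 0.0, 255], [0.021, -0.0, 0.023, 0.0, -0.017, 0.0, 255], [0.022, -0.0, 0.023, 0.001, -0.016, 0.0, 255], [0.02, -0.0, 0.025, -0.0, -0.017, 0.0, 255], [0.02, -0.0, 0.023, -0.0, -0.017, 0.0, 255], [0.018, 0.0, 0.026, -0.0, -0.016, 0.0, 255], [0.018, 0.0, 0.025, -0.0, -0.017, 0.0, 255], [0.016, 0.0, 0.027, -0.0, -0.017, 0.0, 255], [0.017, 0.0, 0.027, -0.0, -0.016, 0.0, 255]]
```

View pics/s1.png

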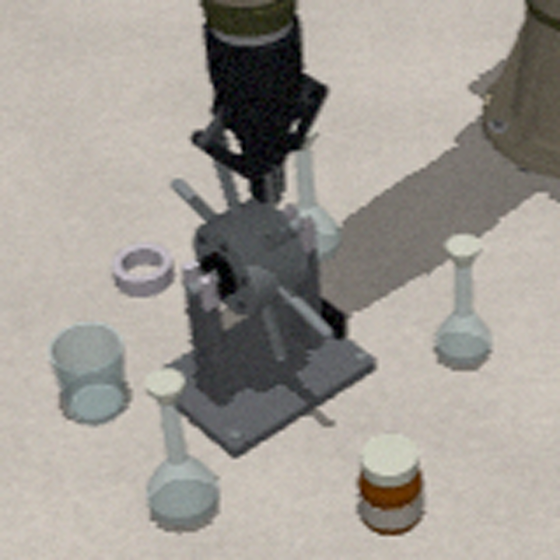

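The fingertips at (265,195) sit between spoke 4 at (225,185) and spoke 3 at (260,280), clear of both. I push the first half and check the force.

>>> jog_arm(
  increments=[
    [[0.023,0,0.021,0,0,0,255],[0.024,0,0.02,0,0,0,255],[0.02,0,0.016,0,-0.013,0,255],[0.02,0,0.016,0,-0.014,0,255],[0.023,0,0.022,0,-0.016,0,255],[0.024,0,0.02,0,-0.017,0,255]],
  ],
)

```text
clock: 4.65
tcp_pos: [0.5311, -0.0464, 0.2042]
orientation: [0.055, 0.819, 0.566, -0.078]
wrist_force: [-1.5, -2.7, 0.1]
finger_gap: -0.0
grip_force: 0.9
```

```bash
cat >> h.py <<'E'
def wheel(p):
    out={}
    for n in("top","scene"):
        c=cams.read_camera(n); out[n]=c
        for t in("spoke1_end","neck","hub"):
            print(n,t,[(np.round(x["uv"],1).tolist(),round(x["conf"],2)) for x in spotter.landmark_of(t,n)[:2]])
    return out
E
python3 - <<'E'
from h import *
p=np.load("p.npy"); st=env.get_state(); print(st["tcp_pos"],st["wrist_force"],pose(p,*contact(-60,10.8,0))[0])
C=wheel(p)
a=C["top"]["pixels"][150:260,345:475,::-1];cv2.imwrite("pics/t2.png",cv2.convertScaleAbs(cv2.resize(a,(650,550),interpolation=2),alpha=1.5))
E
```

```text
[ 0.53111623 -0.0464223   0.20422142] [-1.52331558 -2.65639668  0.08404505] [ 0.53057581 -0.04658022  0.20475735]
top spoke1_end []
top neck []
top hub []
scene spoke1_end [([262.2, 194.0], 0.6), ([217.9, 211.7], 0.25)]
scene neck []
scene hub [([261.4, 169.6], 0.62)]
```

View pics/t2.png

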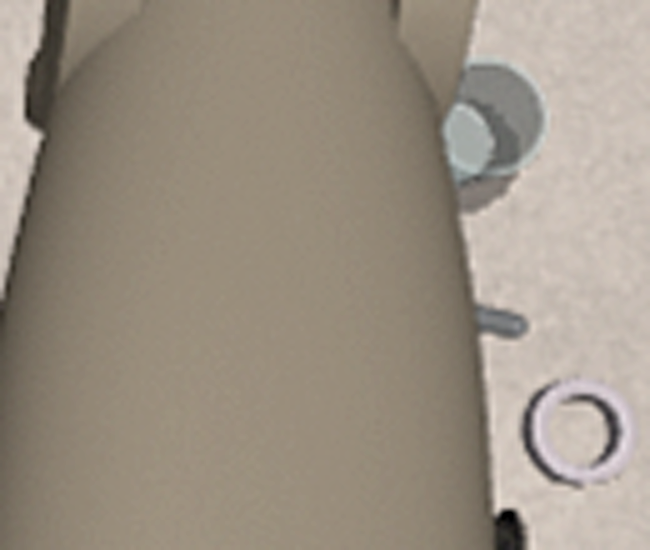

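The top view is blocked by the arm. Only spoke 5's tip shows, at (522,325), and it has moved slightly from (522,338). The 3 N force confirms gentle contact, so I continue the arc.

>>> jog_arm(
  increments=[
    [[0.021,0,0.023,0,-0.017,0,255],[0.022,0,0.023,0,-0.016,0,255],[0.02,0,0.025,0,-0.017,0,255],[0.02,0,0.023,0,-0.017,0,255],[0.018,0,0.026,0,-0.016,0,255],[0.018,0,0.025,0,-0.017,0,255],[0.016,0,0.027,0,-0.017,0,255],[0.017,0,0.027,0,-0.016,0,255],[0,0,0,0,0,0,255]],
  ],
)

```text
clock: 5.95
tcp_pos: [0.5361, -0.0303, 0.1428]
orientation: [0.169, 0.785, 0.543, -0.247]
wrist_force: [0.3, -0.2, -1.1]
finger_gap: 0.0001
grip_force: 0.0
```

```bash
python3 - <<'E'
from h import *
p=np.load("p.npy"); st=env.get_state(); print(st["tcp_pos"],st["wrist_force"],pose(p,*contact(-100,34.8,0))[0],st["joint_pos"])
l,z,t=contact(-100,34.8,0); b=np.radians(34.8)
rows(p,[(l+130*np.sin(b),z+130*np.cos(b),34.8),(110,200,10),(36,190,0)],mm=32,deg=7)
E
```

```text
[ 0.53609098 -0.0302579   0.14277838] [ 0.34119656 -0.16645478 -1.09266997] [ 0.53659346 -0.0305754   0.14569012] [ 0.08278828  0.53325973  0.01153488  1.34117577 -0.54055161  2.094853  ]
12 [[-0.001, 0.0, -0.106, -0.0, 0.0, 0.0, 255], [-0.002, 0.0, -0.106, -0.0, 0.0, 0.0, 255], [-0.001, 0.0, -0.106, -0.0, 0.0, 0.0, 255], [-0.002, 0.0, -0.106, -0.0, 0.0, 0.0, 255], [-0.001, 0.001, -0.105, -0.001, 0.0, 0.0, 255], [-0.097, -0.0, -0.052, 0.0, 0.034, 0.0, 255], [-0.09, -0.0, -0.062, 0.0, 0.035, 0.0, 255], [-0.083, -0.0, -0.071, 0.0, 0.034, 0.0, 255], [-0.075, -0.0, -0.08, 0.0, 0.035, 0.0, 255], [-0.095, -0.0, 0.03, -0.0, 0.018, 0.0, 255], [-0.097, -0.0, 0.025, -0.0, 0.019, 0.0, 255], [-0.098, -0.001, 0.019, -0.0, 0.018, 0.0, 255]]
```

>>> jog_arm(
  increments=[
    [[0,0,-0.106,0,0,0,255],[0,0,-0.106,0,0,0,255],[0,0,-0.106,0,0,0,255],[0,0,-0.106,0,0,0,255],[0,0,-0.106,0,0,0,255],[-0.097,0,-0.052,0,0.034,0,255],[-0.09,0,-0.062,0,0.035,0,255],[-0.083,0,-0.071,0,0.034,0,255],[-0.075,0,-0.08,0,0.035,0,255],[-0.095,0,0.03,0,0.018,0,255],[-0.097,0,0.025,0,0.019,0,255],[-0.098,0,0.019,0,0.018,0,255],[0,0,0,0,0,0,255]],
  ],
)

```text
clock: 7.25
tcp_pos: [0.5177, -0.0796, 0.342]
orientation: [0.001, 0.824, 0.566, 0.001]
wrist_force: [-0.1, 0.7, -0.4]
finger_gap: 0.0002
grip_force: 0.0
```

```bash
python3 - <<'E'
from h import *
p=np.load("p.npy"); st=env.get_state(); print(st["tcp_pos"],st["wrist_force"])
C=wheel(p); c=C["scene"]
pic=c["pixels"][95:255,190:350,::-1]; cv2.imwrite("pics/s3.png",cv2.convertScaleAbs(cv2.resize(pic,(560,560),interpolation=2),alpha=1.5))
for q in(76,80,84):
    print(q,[((proj(c,pt(p,.108,np.radians(q+60*k)))-[190,95])*3.5).round().tolist() for k in range(6)])
E
```

```text
[ 0.51769033 -0.07964805  0.34200886] [-0.06210996  0.7173063  -0.37525749]
top spoke1_end [([423.3, 214.9], 0.63), ([405.9, 205.2], 0.22)]
top neck []
top hub [([404.8, 205.6], 0.86), ([394.3, 212.2], 0.36)]
scene spoke1_end []
scene neck [([262.0, 169.3], 0.52)]
scene hub []
76 [[172.0, 177.0], [204.0, 279.0], [278.0, 355.0], [327.0, 334.0], [297.0, 224.0], [215.0, 144.0]]
80 [[172.0, 182.0], [208.0, 286.0], [283.0, 357.0], [328.0, 328.0], [292.0, 216.0], [210.0, 142.0]]
84 [[172.0, 188.0], [213.0, 293.0], [287.0, 359.0], [328.0, 322.0], [287.0, 209.0], [206.0, 141.0]]
```

View pics/s3.png

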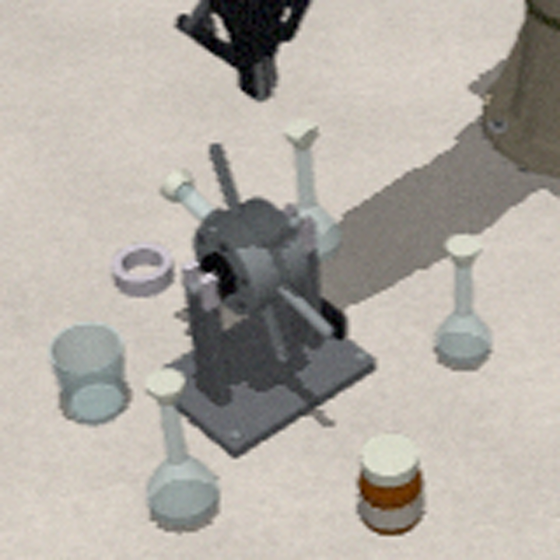

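The wheel turned well: the white stopper is at (175,183), spoke 5 at (215,147) and spoke 3 at (330,332), so q is about 77°. Now the second push, on spoke 4.

```bash
python3 - <<'E'
from h import *
p=np.load("p.npy")
arc=[contact(-43,0,14)]+[contact(a,max(0,(-43-a)*.6),0) for a in(-43,-50,-60,-70,-80,-90,-97)]
rows(p,[(36,190,0)][:0]+arc[:1],mm=30); 
P,Q=pose(p,*arc[0]); rows(p,arc[1:],mm=9,st=dict(tcp_pos=P,orientation=Q.as_quat(scalar_first=True)))
E
```

```text
4 [[0.001, 0.0, 0.108, 0.0, -0.0, 0.0, 255], [0.001, 0.0, 0.108, 0.0, -0.0, 0.0, 255], [0.001, 0.0, 0.107, 0.0, -0.0, 0.0, 255], [0.001, 0.001, 0.108, 0.0, -0.0, 0.0, 255]]
14 [[0.02, 0.0, 0.019, 0.0, 0.0, 0.0, 255], [0.021, 0.0, 0.019, 0.0, 0.0, 0.0, 255], [0.017, 0.0, 0.014, 0.0, -0.012, 0.0, 255], [0.018, 0.0, 0.014, 0.0, -0.011, 0.0, 255], [0.022, 0.0, 0.022, -0.0, -0.017, -0.0, 255], [0.024, 0.0, 0.021, -0.0, -0.017, 0.0, 255], [0.021, 0.0, 0.023, 0.0, -0.017, 0.0, 255], [0.022, 0.0, 0.023, 0.0, -0.016, 0.0, 255], [0.019, 0.0, 0.025, 0.0, -0.017, 0.0, 255], [0.021, -0.0, 0.024, 0.0, -0.016, 0.0, 255], [0.017, 0.0, 0.026, 0.0, -0.017, 0.0, 255], [0.018, -0.0, 0.025, 0.0, -0.017, 0.0, 255], [0.011, -0.0, 0.019, -0.0, -0.012, -0.0, 255], [0.012, -0.0, 0.018, -0.0, -0.011, -0.0, 255]]
```

>>> jog_arm(
  increments=[
    [[0.001,0,0.108,0,0,0,255],[0.001,0,0.108,0,0,0,255],[0.001,0,0.107,0,0,0,255],[0.001,0,0.108,0,0,0,255],[0,0,0,0,0,0,255],[0.02,0,0.019,0,0,0,255],[0.021,0,0.019,0,0,0,255],[0.017,0,0.014,0,-0.012,0,255],[0.018,0,0.014,0,-0.011,0,255],[0.022,0,0.022,0,-0.017,0,255],[0.024,0,0.021,0,-0.017,0,255],[0.021,0,0.023,0,-0.017,0,255],[0.022,0,0.023,0,-0.016,0,255],[0.019,0,0.025,0,-0.017,0,255],[0.021,0,0.024,0,-0.016,0,255],[0.017,0,0.026,0,-0.017,0,255],[0.018,0,0.025,0,-0.017,0,255],[0.011,0,0.019,0,-0.012,0,255],[0.012,0,0.018,0,-0.011,0,255],[0,0,0,0,0,0,255]],
  ],
)

```text
clock: 9.65
tcp_pos: [0.5368, -0.0302, 0.1496]
orientation: [0.159, 0.789, 0.547, -0.23]
wrist_force: [-0.1, 0.0, 0.8]
finger_gap: 0.0
grip_force: 0.2
```

>>> jog_arm(
  increments=[
    [[0,0,-0.106,0,0,0,255],[0,0,-0.106,0,0,0,255],[0,0,-0.106,0,0,0,255],[0,0,-0.106,0,0,0,255],[0,0,-0.106,0,0,0,255],[-0.05,0,-0.1,0,0,0,255],[-0.04,0,-0.1,0,0,0,255],[0,0,0,0,0,0,255]],
  ],
)

```text
clock: 10.45
tcp_pos: [0.565, 0.0428, 0.3207]
orientation: [0.16, 0.791, 0.546, -0.226]
wrist_force: [-0.2, 0.6, 0.1]
finger_gap: 0.0
grip_force: 0.0
```

```bash
python3 - <<'E'
from h import *
p=np.load("p.npy"); st=env.get_state(); print(st["tcp_pos"],st["wrist_force"])
c=cams.read_camera("scene")
pic=c["pixels"][95:255,190:350,::-1]; cv2.imwrite("pics/s4.png",cv2.convertScaleAbs(cv2.resize(pic,(560,560),interpolation=2),alpha=1.5))
for q in(12,16,20,24):
    print(q,[((proj(c,pt(p,.108,np.radians(q+60*k)))-[190,95])*3.5).round().tolist() for k in range(6)])
rows(p,[(38,170,0)],mm=32)
E
```

```text
[0.56498895 0.04277314 0.32069582] [-0.19367849  0.63807878  0.13156896]
12 [[221.0, 146.0], [172.0, 171.0], [200.0, 272.0], [273.0, 353.0], [326.0, 338.0], [301.0, 232.0]]
16 [[215.0, 144.0], [172.0, 177.0], [204.0, 279.0], [278.0, 355.0], [327.0, 334.0], [297.0, 224.0]]
20 [[210.0, 142.0], [172.0, 182.0], [208.0, 286.0], [283.0, 357.0], [328.0, 328.0], [292.0, 216.0]]
24 [[206.0, 141.0], [172.0, 188.0], [213.0, 293.0], [287.0, 359.0], [328.0, 322.0], [287.0, 209.0]]
6 [[-0.072, -0.0, 0.044, 0.0, 0.03, -0.0, 255], [-0.075, -0.0, 0.037, 0.0, 0.03, -0.0, 255], [-0.079, -0.0, 0.03, 0.0, 0.03, -0.0, 255], [-0.081, -0.001, 0.022, 0.0, 0.03, -0.0, 255], [-0.082, -0.0, 0.015, 0.001, 0.03, -0.0, 255], [-0.084, -0.001, 0.007, 0.0, 0.029, -0.001, 255]]
```

View pics/s4.png

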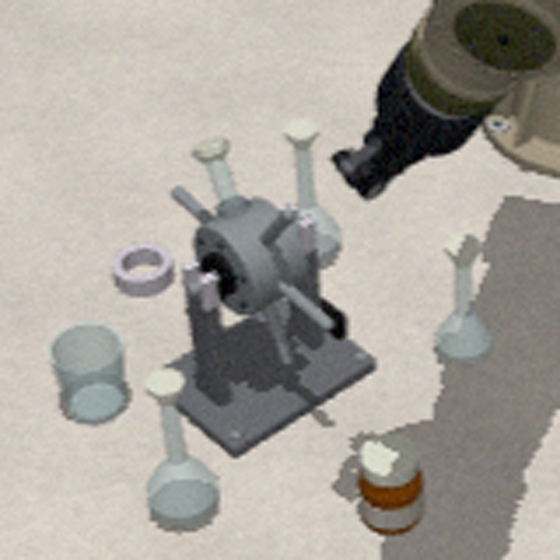

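The neck is nearly up: stopper at (211,150), spoke 5 at (292,215) and spoke 4 at (330,325), giving q of about 21°. The last push is a short one on spoke 5.

```bash
python3 - <<'E'
from h import *
p=np.load("p.npy")
w=[(38,170,0),contact(-39,0,13)]+[contact(a,max(0,(-39-a)*.6),0) for a in(-39,-50,-57)]
rows(p,w[:2],mm=32)
P,Q=pose(p,*w[1]); rows(p,w[2:],mm=8,st=dict(tcp_pos=P,orientation=Q.as_quat(scalar_first=True)))
E
```

```text
9 [[-0.072, -0.0, 0.044, 0.0, 0.03, -0.0, 255], [-0.075, -0.0, 0.037, 0.0, 0.03, -0.0, 255], [-0.079, -0.0, 0.03, 0.0, 0.03, -0.0, 255], [-0.081, -0.001, 0.022, 0.0, 0.03, -0.0, 255], [-0.082, -0.0, 0.015, 0.001, 0.03, -0.0, 255], [-0.084, -0.001, 0.007, 0.0, 0.029, -0.001, 255], [-0.005, -0.0, 0.112, 0.0, 0.0, 0.0, 255], [-0.005, -0.0, 0.112, 0.0, 0.0, 0.0, 255], [-0.006, -0.0, 0.113, 0.0, 0.0, 0.0, 255]]
7 [[0.02, -0.0, 0.016, 0.0, 0.0, 0.0, 255], [0.02, 0.0, 0.017, 0.0, 0.0, 0.0, 255], [0.019, 0.0, 0.014, -0.0, -0.012, 0.0, 255], [0.019, 0.0, 0.014, -0.0, -0.012, 0.0, 255], [0.019, 0.0, 0.012, -0.0, -0.013, 0.0, 255], [0.017, 0.0, 0.014, 0.0, -0.011, 0.0, 255], [0.018, 0.0, 0.014, 0.0, -0.012, 0.0, 255]]
```

>>> jog_arm(
  increments=[
    [[-0.072,0,0.044,0,0.03,0,255],[-0.075,0,0.037,0,0.03,0,255],[-0.079,0,0.03,0,0.03,0,255],[-0.081,0,0.022,0,0.03,0,255],[-0.082,0,0.015,0,0.03,0,255],[-0.084,0,0.007,0,0.029,0,255],[0,0,0,0,0,0,255],[-0.005,0,0.112,0,0,0,255],[-0.005,0,0.112,0,0,0,255],[-0.006,0,0.113,0,0,0,255],[0,0,0,0,0,0,255],[0.02,0,0.016,0,0,0,255],[0.02,0,0.017,0,0,0,255],[0.019,0,0.014,0,-0.012,0,255],[0.019,0,0.014,0,-0.012,0,255],[0.019,0,0.012,0,-0.013,0,255],[0.017,0,0.014,0,-0.011,0,255],[0.018,0,0.014,0,-0.012,0,255],[0,0,0,0,0,0,255]],
  ],
)

```text
clock: 12.4
tcp_pos: [0.5303, -0.0486, 0.2075]
orientation: [0.055, 0.818, 0.567, -0.078]
wrist_force: [-0.0, 0.2, 0.1]
finger_gap: -0.0003
grip_force: 0.0
```

```bash
python3 - <<'E'
from h import *
p=np.load("p.npy"); st=env.get_state()
print(st["tcp_pos"],pose(p,*contact(-57,10.8,0))[0],st["wrist_force"])
E
```

```text
[ 0.53034155 -0.0485678   0.20747497] [ 0.52956697 -0.04926338  0.20883393] [-0.04560871  0.20572788  0.08442103]
```

>>> jog_arm(
  increments=[
    [[0,0,-0.04,0,0,0,255],[0,0,-0.1,0,0,0,255],[0,0,-0.12,0,0,0,255],[0,0,-0.12,0,0,0,255],[0,0,-0.12,0,0,0,255],[0.12,0,0,0,0,0,255],[0.14,0,0,0,0,0,255],[0.14,0,0,0,0,0,255],[0.14,0,0,0,0,0,255],[0.14,0,0,0,0,0,255],[0.14,0,0,0,0,0,255],[0.1,0,0,0,0,0,255],[0,0,0,0,0,0,255]],
  ],
)

```text
clock: 13.7
tcp_pos: [0.6178, 0.1863, 0.2852]
orientation: [0.054, 0.818, 0.567, -0.078]
wrist_force: [-0.2, -0.4, -0.0]
finger_gap: -0.0
grip_force: 0.0
```

```bash
python3 - <<'E'
from h import *
p=np.load("p.npy"); st=env.get_state(); print(st["tcp_pos"],st["wrist_force"])
C=wheel(p)
f=lambda im,o,s:cv2.convertScaleAbs(cv2.resize(im[o[1]:o[1]+90,o[0]:o[0]+100,::-1],None,fx=4,fy=6 if 0 else 4,interpolation=2),alpha=1.5)
cv2.imwrite("pics/f.png",np.hstack([f(C["scene"]["pixels"],(225,120),4),f(C["top"]["pixels"],(355,160),4)]))
for n,o in(("scene",(225,120)),("top",(355,160))):
  for q in(-4,0,4):
    print(n,q,"neck",((proj(C[n],pt(p,.110,np.radians(q)))-o)*4).round().tolist(),[((proj(C[n],pt(p,.108,np.radians(q+60*k)))-o)*4).round().tolist() for k in range(1,6)])
E
```

```text
[0.61783063 0.18625159 0.28519534] [-0.21127643 -0.38291884 -0.01960739]
top spoke1_end [([447.3, 212.6], 0.75)]
top neck [([404.6, 206.0], 0.52)]
top hub [([404.5, 203.0], 0.73)]
scene spoke1_end [([241.1, 139.3], 0.83)]
scene neck [([261.8, 167.5], 0.68)]
scene hub [([259.3, 166.7], 0.85)]
scene -4 neck [137.0, 80.0] [[64.0, 75.0], [73.0, 178.0], [148.0, 287.0], [223.0, 304.0], [222.0, 202.0]]
scene 0 neck [131.0, 75.0] [[61.0, 80.0], [76.0, 186.0], [154.0, 291.0], [226.0, 301.0], [218.0, 193.0]]
scene 4 neck [124.0, 71.0] [[60.0, 85.0], [80.0, 194.0], [160.0, 296.0], [229.0, 297.0], [214.0, 184.0]]
top -4 neck [234.0, 149.0] [[373.0, 216.0], [331.0, 239.0], [181.0, 205.0], [56.0, 149.0], [66.0, 117.0]]
top 0 neck [247.0, 153.0] [[376.0, 219.0], [323.0, 238.0], [171.0, 202.0], [52.0, 146.0], [73.0, 117.0]]
top 4 neck [260.0, 158.0] [[378.0, 223.0], [314.0, 237.0], [160.0, 198.0], [48.0, 142.0], [81.0, 117.0]]
```

View pics/f.png

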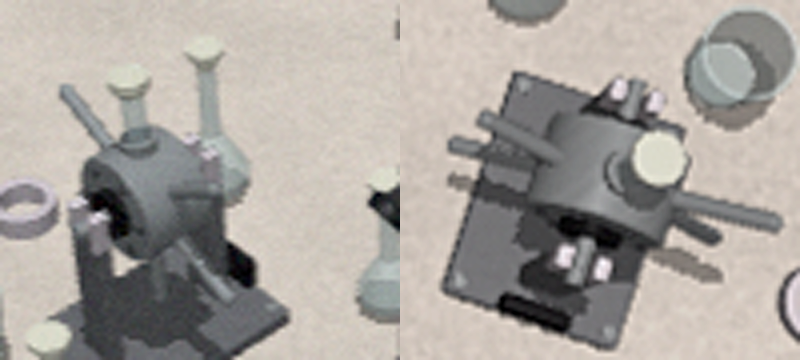

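The top view has the stopper centre at (260,158) and spoke 5 at (81,118); the scene view has the stopper at (129,75). Both give q of about +4°, so I make one small extra push of about 4° on spoke 5.

```bash
python3 - <<'E'
from h import *
p=np.load("p.npy")
P0=contact(-56,10.8,14)
rows(p,[(60,170,10.8),P0],mm=34)
P,Q=pose(p,*P0); rows(p,[contact(-57,10.8,0),contact(-60.7,10.8,0)],mm=7,st=dict(tcp_pos=P,orientation=Q.as_quat(scalar_first=True)))
E
```

```text
11 [[-0.128, 0.0, 0.008, 0.0, 0.0, -0.0, 255], [-0.127, 0.0, 0.008, 0.0, 0.0, -0.0, 255], [-0.128, 0.0, 0.008, 0.0, 0.0, -0.0, 255], [-0.127, 0.0, 0.008, 0.0, 0.0, -0.0, 255], [-0.128, 0.0, 0.008, 0.0, 0.0, -0.0, 255], [-0.127, 0.0, 0.007, 0.0, 0.0, -0.0, 255], [-0.128, 0.0, 0.008, 0.0, 0.0, -0.0, 255], [-0.127, 0.001, 0.007, 0.0, 0.001, -0.001, 255], [0.02, -0.0, 0.129, 0.0, -0.0, 0.0, 255], [0.02, -0.0, 0.13, 0.0, -0.0, 0.0, 255], [0.02, -0.0, 0.129, 0.0, -0.0, 0.0, 255]]
4 [[0.015, -0.0, 0.015, 0.0, 0.0, 0.0, 255], [0.015, 0.0, 0.015, 0.0, 0.0, 0.0, 255], [0.014, 0.0, 0.014, 0.0, 0.0, 0.0, 255], [0.018, 0.0, 0.017, 0.0, 0.0, 0.0, 255]]
```

>>> jog_arm(
  increments=[
    [[-0.128,0,0.008,0,0,0,255],[-0.127,0,0.008,0,0,0,255],[-0.128,0,0.008,0,0,0,255],[-0.127,0,0.008,0,0,0,255],[-0.128,0,0.008,0,0,0,255],[-0.127,0,0.007,0,0,0,255],[-0.128,0,0.008,0,0,0,255],[-0.127,0,0.007,0,0,0,255],[0,0,0,0,0,0,255],[0.02,0,0.129,0,0,0,255],[0.02,0,0.13,0,0,0,255],[0.02,0,0.129,0,0,0,255],[0,0,0,0,0,0,255],[0.015,0,0.015,0,0,0,255],[0.015,0,0.015,0,0,0,255],[0.014,0,0.014,0,0,0,255],[0.018,0,0.017,0,0,0,255],[0,0,0,0,0,0,255]],
  ],
)

```text
clock: 15.9
tcp_pos: [0.5314, -0.0449, 0.2033]
orientation: [0.055, 0.819, 0.566, -0.078]
wrist_force: [0.8, -0.3, 0.4]
finger_gap: -0.0004
grip_force: 0.1
```

```bash
python3 - <<'E'
from h import *
p=np.load("p.npy"); st=env.get_state()
print(st["tcp_pos"],pose(p,*contact(-60.7,10.8,0))[0],st["wrist_force"])
E
```

```text
[ 0.53138427 -0.04493947  0.20327426] [ 0.5308003  -0.04598316  0.20378494] [ 0.78642191 -0.25399126  0.36117627]
```

>>> jog_arm(
  increments=[
    [[0,0,-0.04,0,0,0,255],[0,0,-0.1,0,0,0,255],[0,0,-0.12,0,0,0,255],[0,0,-0.12,0,0,0,255],[0,0,-0.12,0,0,0,255],[0.12,0,0,0,0,0,255],[0.14,0,0,0,0,0,255],[0.14,0,0,0,0,0,255],[0.14,0,0,0,0,0,255],[0.14,0,0,0,0,0,255],[0.14,0,0,0,0,0,255],[0.1,0,0,0,0,0,255],[0,0,0,0,0,0,255]],
  ],
)

```text
clock: 17.2
tcp_pos: [0.6192, 0.1911, 0.2807]
orientation: [0.054, 0.818, 0.567, -0.079]
wrist_force: [0.1, -0.3, -0.8]
finger_gap: 0.0002
grip_force: 0.0
```

```bash
python3 - <<'E'
from h import *
p=np.load("p.npy"); st=env.get_state(); print(st["tcp_pos"],st["wrist_force"])
C=wheel(p)
f=lambda im,o,s:cv2.convertScaleAbs(cv2.resize(im[o[1]:o[1]+90,o[0]:o[0]+100,::-1],None,fx=4,fy=4,interpolation=2),alpha=1.5)
cv2.imwrite("pics/f2.png",np.hstack([f(C["scene"]["pixels"],(225,120),4),f(C["top"]["pixels"],(355,160),4)]))
E
```

```text
[0.61922178 0.191073   0.28071204] [ 0.07839167 -0.29747592 -0.7838729 ]
top spoke1_end [([447.5, 213.0], 0.93)]
top neck [([403.7, 207.2], 0.71)]
top hub [([406.3, 202.3], 0.87)]
scene spoke1_end [([240.2, 141.9], 0.87)]
scene neck [([260.2, 168.6], 0.68)]
scene hub [([301.3, 241.2], 0.58), ([261.2, 169.2], 0.56)]
```

View pics/f2.png

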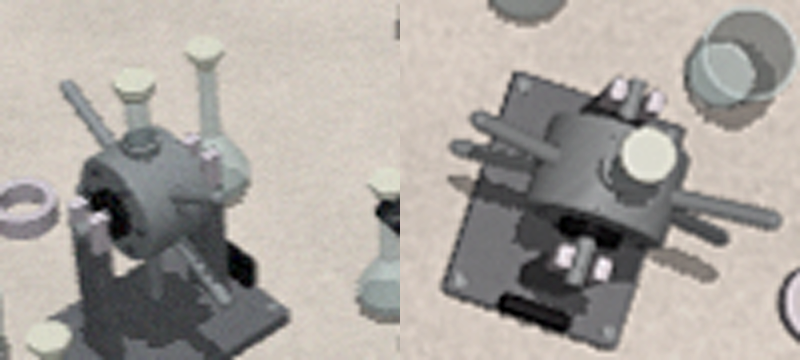

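The stopper is now at (248,154) in the top view and (134,78) in the scene view. Spoke 5 is at (74,117). All match q of about 0°, everything else stands where it was, and the hand is clear.

```bash
python3 -c "
from workcell import ticket; print(ticket.hand_in())"
```

```text
the job is handed in; nothing more can be done
None
```

I pushed spokes 3, 4 and 5 in turn, and the camera check before hand-in put the neck within about 1° of straight up. I moved the hand well clear and handed the job in at about 17 s; the hand-in call returned no verdict.

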